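# Cock the long knock-off hammer

## Task

Two sprung knock-off hammers, which tap finished glass off the blowpipe, stand on the hot-shop bench. Take the one with the longer arm by its wooden grip, draw the arm back past its catch, ease it on to the catch and let go, so that it stays cocked and does not fire. Never let the long arm fly back, and leave the shorter hammer uncocked.

Things in the scene. Friction and masses are not known exactly. Their poses are not given: they have to be found in the camera images.
- long_hammer: Fixed grey V-shaped foot of the longer hammer; origin on the bench under the arm's upright pivot, z up. The flat steel arm (186 mm from the pivot, top 50 mm over the bench) swings level. At rest it points 150 deg counter-clockwise from the foot's +x (at yaw 0: to the robot and its left); its direction is 150 deg + joint value. Pipe rests, 58 mm high, stand beside the resting arm 45 and 175 mm out.
- long_hammer_arm (a joint): Swing of the long arm, rad: 0 at rest, grows counter-clockwise from above as drawn back. It rides over the ramped catch tooth, which dips and springs up behind it by 0.93; it then rests on the catch at 0.90; end stop 1.06. The spring pulls back with 3 N (at 0) to 7 N (at 0.9) at the grip, 2 to 4 N more on the ramp. The catch, 160 to 250 mm from the pivot, under 50 mm high, fires at 4 N down.
- long_hammer_grip (a point): Point on the centre line of the long arm's upright round wooden grip, 80 mm above the bench, 115 mm from the pivot; moves with the arm. The grip is 20 mm across (24 mm near its top), fixed to the arm, and stands from 50 to 100 mm above the bench. It can be pinched from above from any side.
- short_hammer_arm (a joint): Swing of the other, shorter hammer's arm, rad (0 at rest, grows as drawn back). Same make and look, but its arm is 131 mm long and its grip 72 mm from its pivot. It stands beside the long one, on either side, the pivots about 0.36 m apart. To be left uncocked.

How it is judged:
At the end, for the whole second after the job is handed in: The long arm stands still on its catch (joint 0.90, between 0.84 and 0.96 rad, slower than 0.1 rad/s) and the short arm is at rest, not drawn back (under 0.3 rad) (value of joint long_hammer_arm between 0.84 and 0.96 rad and velocity of joint long_hammer_arm between -0.1 and 0.1 rad/s and value of joint short_hammer_arm below 0.3 rad); the robot touches nothing.
It fails at once if the long arm flies back (faster than 8 rad/s) (velocity of joint long_hammer_arm below -8 rad/s).
It fails at once if the shorter hammer is drawn back (beyond 0.3 rad) (value of joint short_hammer_arm above 0.3 rad).
It also fails if it takes over 35 s, if anything falls off the work surface, if the arm or the gripper's body presses on something with over 40 N, if the wrist force passes 120 N, or if a joint passes its speed limit or range.

## Robot

A 7-joint arm with a two-finger parallel gripper is mounted at the origin on the work surface. World frame = base frame: x ahead of the robot, y to its left, z up, the work surface at z = 0. Lengths are in m, angles in rad, forces in N, time in s.
With the tool pointing down it reaches from about 0.425 to 0.875 m from the base axis. Payload 4.7 kg.
Tool frame: the origin (TCP) lies on the centre line of the jaws, within the pads' length; the fingertips stand 14 mm ahead of it and the grasp point (between the pads) lies 5 mm behind it; z points along the fingers, y is the line along which they close (so a half turn about z gives the same grasp; the last joint's range is limited). The gripper opens to 87 mm and grips with 3 to 60 N. Pads are 19 mm wide; open, the fingers measure 117 mm over their backs; the gripper's body (75 mm by 190 mm) begins 51 mm behind the grasp point.
Start: joints at [-1.133, 0.321, -0.07, 1.45, 0.023, 1.371, -0.057], TCP at [0.267, 0.593, 0.237] pointing down, gripper open.
Joint ranges: [-2.86, 2.86], [-0.3, 2.09], [-1.38, 1.24], [0.06, 2.45], [-1.56, 4.7], [0.09, 2.05], [-2.69, 2.69]. Speed limits (rad/s): [2.57, 2.57, 3.14, 3.14, 3.14, 3.14, 3.14].

## Interface

Orientations are given as a rotation vector (axis times angle).
In Python, from bench import * gives the robot as it stands.
- The arm moves only by the shell command python3 -m jog 'ROWS' [FORCE]. ROWS is JSON, a list of rows, each an object of numbers: "claw": the finger opening in mm, from 0 to 87; "dx", "dy", "dz": the shift along the tool's x, y, z in mm; "spin": the turn about the tool's z in degrees. In form: [{"claw": .., "dx": .., "dy": .., "dz": .., "spin": ..}, ...]. A call has 1 to 20 rows; each row is the pose to reach, as a shift and turn from the pose commanded when the call began, along the tool's axes at that moment; what a row does not reach only later rows make up. A row lasts 1/12 s, in which the tool goes at most 41.7 mm and 7.16 degrees, less where a joint would pass 70% of its speed; a pose out of reach is approached as far as the arm can. A call with a gripper value outside its range is refused whole. The fingers move at their own pace and stop on an object; FORCE is the grip in N (left out, the last holds). Time passes only in rows, so rows that repeat a pose let the fingers close. It gives the time, the measured TCP pose, the force, the opening and the grip force at its end, in the units of the state.
- get_state(): the state, without advancing time (a new reading comes with each control period).
- get_image(name): name is "side" or "top"; returns a dict with "frame" (384x512x3 uint8, red, green, blue), "depth" (384x512 float32, m along the optical axis (not along the pixel's ray), 0 where there is no reading), "K" (3x3 intrinsics, pixels), "distortion" ([k1, k2, p1, p2, k3] as OpenCV has them; the pictures are not rectified), "T" (4x4, takes a point from camera to world coordinates). Camera axes: x right, y down, z forward; pixel columns grow to the right and rows downward; lengths in m; the calibration is good to about 2 mm. A picture is of the moment at which its call begins.
- close_job(): hands the job in; it is judged then, once.
The state is a dict: "time": time; "joint_positions": joint angles; "qd": joint speeds; "joint_torque": joint torques, N m; "position": TCP position; "tool_rot": TCP orientation; "ft_force": force on the tool from outside, world axes, zero at the start; "torque": the same for the moment, N m; "grip_width": opening from 0.0 (shut) to 1.0 (fully open); "grip_force": force on a finger pad.
Only numpy, scipy, OpenCV 4.12 (cv2) and the standard library are available. Lean on these libraries where they do the work, as an engineer would, in place of code of your own. Each camera call takes 0.05 s, during which the arm holds its last target. There are 200 camera calls.

## Working session

There is one attempt and no reset: what is moved stays moved. The work goes in short steps, Python scripts to look and compute and a shell command to move; the robot and the scene stay as the last step left them, time stands still between calls to the robot, and variables do not carry over. Pictures are saved under pics/ and viewed, at most 10 in all, crops included, and the job is handed in when it is done.

```bash
mkdir -p pics; python3 - <<'E'
from bench import *
import cv2, numpy as np
s=get_state()
print(s)
for n in("top","side"):
    im=get_image(n); np.savez(f"{n}0.npz",**im)
    cv2.imwrite(f"pics/{n}0.png",im["frame"][:,:,::-1]); print(n,im["K"].round(1).tolist(),im["distortion"],im["T"].round(3).tolist())
E
```

```text
{'time': 0.0, 'joint_positions': array([-1.13292458,  0.32180298, -0.07006235,  1.4517026 ,  0.02257833,
        1.3707885 , -0.05684746]), 'qd': array([ 1.92889183e-04,  2.13500106e-04, -1.94292074e-03, -3.55948090e-04,
       -1.74891263e-04, -5.00516225e-04,  8.79308895e-05]), 'joint_torque': array([ 6.48045370e-04, -4.91283488e+01, -4.03469000e-01, -3.12522089e+01,
       -6.38068607e-02,  4.41410369e-02,  2.08013134e-04]), 'position': array([0.26711038, 0.59199119, 0.23546045]), 'tool_rot': array([-6.60532789e-01, -3.07104052e+00,  2.96596019e-03]), 'ft_force': array([-0.87229557, -0.27955647, -0.48951104]), 'torque': array([-0.05963782,  0.01406999,  0.03042386]), 'grip_force': 0.0, 'grip_width': 1.0005590452223247}
top [[380.9, 0.0, 250.1], [0.0, 380.9, 188.3], [0.0, 0.0, 1.0]] [-0.09727558  0.          0.          0.          0.        ] [[-0.012, -0.999, 0.038, 0.563], [-1.0, 0.012, -0.008, 0.028], [0.007, -0.038, -0.999, 0.746], [0.0, 0.0, 0.0, 1.0]]
side [[348.7, 0.0, 255.3], [0.0, 348.7, 194.8], [0.0, 0.0, 1.0]] [-0.09787616  0.          0.          0.          0.        ] [[-0.951, -0.182, 0.251, 0.415], [-0.309, 0.603, -0.735, 0.501], [-0.018, -0.776, -0.63, 0.483], [0.0, 0.0, 0.0, 1.0]]
```

View pics/top0.png

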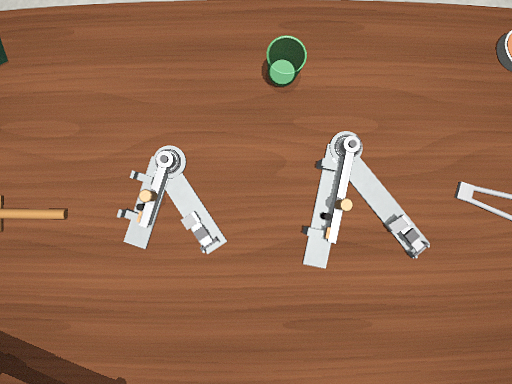

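View pics/side0.png

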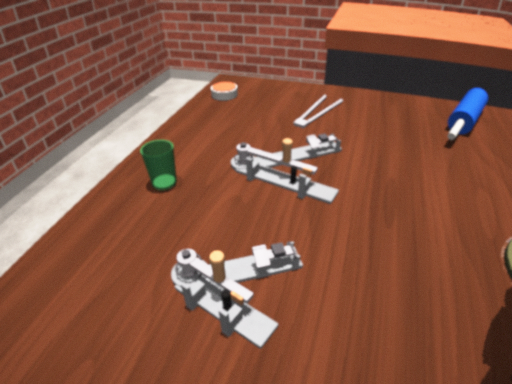

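The top view shows the longer hammer on the right: pivot about (351,144), grip top (346,204), arm tip (332,240) and catch around (408,235). The short one is on the left, with its pivot at (165,158) and grip at (146,196). The side view agrees: the far one is longer.

```bash
cat > h.py <<'E'
import cv2, numpy as np
def pt(im,u,v,z=None):
    x,y=cv2.undistortPoints(np.array([[[u,v]]],float),im["K"],im["distortion"])[0,0]
    T=im["T"]; d=T[:3,:3]@[x,y,1]
    if z is None:
        p=im["depth"][int(v)-1:int(v)+2,int(u)-1:int(u)+2]; s=np.median(p[p>0])
    else: s=(z-T[2,3])/d[2]
    return T[:3,3]+s*d
E
python3 - <<'E'
from h import *
im=dict(np.load("top0.npz"))
for n,u,v in[("pivot",351,144),("grip",346,204),("tip",333,239),("spivot",165,158),("sgrip",146,196),("stip",145,222),("foot end",316,255),("catch",404,228),("catchtip",415,240)]:
    print(n,pt(im,u,v).round(4))
# grip top blob: wood coloured & z 0.09..0.11
P=[pt(im,u,v) for u in range(335,358) for v in range(193,216) if abs(pt(im,u,v)[2]-.1)<.008]
P=np.array(P);print(len(P),P.mean(0),P.min(0),P.max(0))
A=np.array([pt(im,u,v) for u in range(320,365) for v in range(125,245) if abs(pt(im,u,v)[2]-.05)<.006])
print(len(A)); c=A.mean(0); w,V=np.linalg.eigh(np.cov(A[:,:2].T)); print(c,V[:,1],np.degrees(np.arctan2(V[1,1],V[0,1])))
E
cat > crop.py <<'E'
E
python3 -c "
import cv2;i=cv2.imread('pics/top0.png')[110:280,280:450];cv2.imwrite('pics/c0.png',cv2.resize(i,None,fx=3.5,fy=3.5,interpolation=2))"
```

```text
pivot [ 0.6684 -0.1636  0.0581]
grip [ 0.5589 -0.1411  0.0986]
tip [ 0.4947 -0.1288  0.0491]
spivot [0.6464 0.1769 0.0563]
sgrip [0.5766 0.2008 0.0981]
stip [0.5298 0.2163 0.0476]
foot end [ 0.4601 -0.1044  0.0073]
catch [ 0.5116 -0.2672  0.0395]
catchtip [ 0.489  -0.2864  0.0441]
151 [ 0.5579097  -0.14049273  0.09777039] [ 0.54677107 -0.15233169  0.09342424] [ 0.56924749 -0.12981972  0.09978482]
1064
[ 0.58940977 -0.14511567  0.04887711] [-0.97340914  0.22907345] 166.757472111354
```

View pics/c0.png

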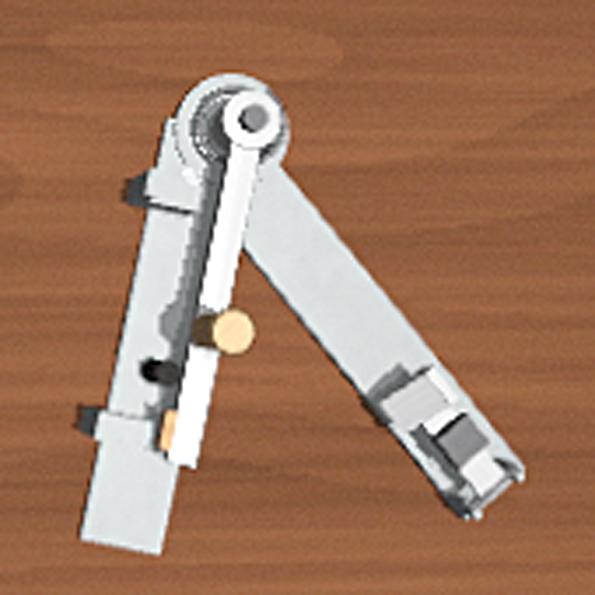

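The crop confirms the geometry: wooden grip top at about crop (233,331), with the catch block at crop (440,450), counter-clockwise of the arm. The grip radius measures 113 mm against the 115 mm given, and the heights fit. Next I go above the grip.

```bash
cat >> h.py <<'E'
from scipy.spatial.transform import Rotation as R
def shift(s,target):
    M=R.from_rotvec(s["tool_rot"]).as_matrix()
    return (M.T@(np.array(target)-s["position"])*1000).round(1), M
E
python3 - <<'E'
from bench import *
from h import *
s=get_state(); d,M=shift(s,[0.558,-0.1405,0.17]); print(d); print(M.round(3)); print(np.degrees(np.arctan2(M[1,1],M[0,1])))
E
```

```text
[-566.3 -548.    66.6]
[[-0.912  0.411 -0.001]
 [ 0.411  0.912 -0.002]
 [-0.    -0.002 -1.   ]]
65.72160564882063
```

```bash
python3 -m jog '[{"claw":50,"dx":-140,"dy":-135,"dz":0,"spin":-5},{"claw":50,"dx":-140,"dy":-135,"dz":0,"spin":-10},{"claw":50,"dx":-140,"dy":-135,"dz":0,"spin":-15},{"claw":50,"dx":-140,"dy":-135,"dz":0,"spin":-19},{"claw":50,"dx":-140,"dy":-135,"dz":0,"spin":-19},{"claw":50,"dx":-350,"dy":-340,"dz":20,"spin":-19},{"claw":50,"dx":-350,"dy":-340,"dz":20,"spin":-19},{"claw":50,"dx":-350,"dy":-340,"dz":20,"spin":-19},{"claw":50,"dx":-350,"dy":-340,"dz":20,"spin":-19},{"claw":50,"dx":-350,"dy":-340,"dz":20,"spin":-19},{"claw":50,"dx":-350,"dy":-340,"dz":20,"spin":-19},{"claw":50,"dx":-350,"dy":-340,"dz":20,"spin":-19},{"claw":50,"dx":-566,"dy":-548,"dz":50,"spin":-19},{"claw":50,"dx":-566,"dy":-548,"dz":50,"spin":-19},{"claw":50,"dx":-566,"dy":-548,"dz":50,"spin":-19},{"claw":50,"dx":-566,"dy":-548,"dz":50,"spin":-19},{"claw":50,"dx":-566,"dy":-548,"dz":50,"spin":-19},{"claw":50,"dx":-566,"dy":-548,"dz":50,"spin":-19},{"claw":50,"dx":-566,"dy":-548,"dz":50,"spin":-19},{"claw":50,"dx":-566,"dy":-548,"dz":50,"spin":-19}]'
python3 - <<'E'
from bench import *
from h import *
s=get_state(); d,M=shift(s,[0.558,-0.1405,0.078]); print(d,s["joint_positions"].round(2)); print(np.degrees(np.arctan2(M[1,1],M[0,1])))
E
```

```text
time: 1.77
position: [0.5579, -0.1474, 0.1859]
tool_rot: [0.156, 3.138, -0.008]
ft_force: [-0.6, -0.6, -0.1]
grip_width: 0.576
grip_force: 0.0
[  0.6   7.4 107.8] [-0.3   0.21  0.58  1.73 -0.12  1.24  1.78]
84.29490365159045
```

```bash
python3 -m jog '[{"claw":50,"dx":0,"dy":0,"dz":20},{"claw":50,"dx":0,"dy":0,"dz":40},{"claw":50,"dx":0,"dy":0,"dz":55},{"claw":50,"dx":0,"dy":0,"dz":55},{"claw":50,"dx":0,"dy":0,"dz":55}]'
python3 - <<'E'
from bench import *
from h import *
s=get_state(); d,M=shift(s,[0.558,-0.1405,0.078]); print(d)
a,b=get_image("side")["frame"],get_image("top")["frame"]
cv2.imwrite("pics/s1.png",np.hstack([cv2.resize(a[100:250,170:370],(400,300)),cv2.resize(b[100:250,250:450],(400,300))])[:,:,::-1])
E
```

```text
[  0.6   7.4 107.8]$[0]: bad value
```

View pics/s1.png

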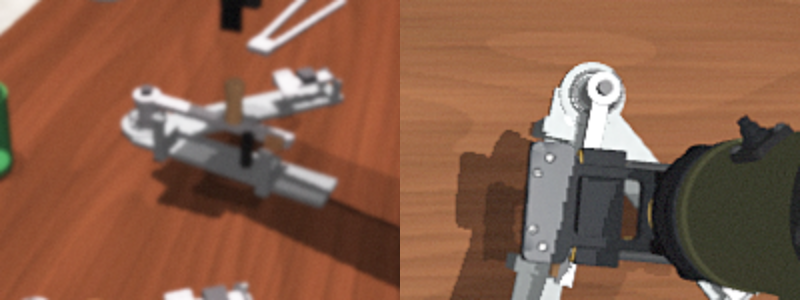

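The call was refused because a key was missing. The view shows the hammer still at rest, with the gripper high above it and one finger at (232,12) in the left half. I repeat the move with all keys.

```bash
python3 -m jog '[{"claw":50,"dx":0,"dy":0,"dz":20,"spin":0},{"claw":50,"dx":0,"dy":0,"dz":40,"spin":0},{"claw":50,"dx":0,"dy":0,"dz":55,"spin":0},{"claw":50,"dx":0,"dy":0,"dz":55,"spin":0},{"claw":50,"dx":0,"dy":0,"dz":55,"spin":0},{"claw":50,"dx":0,"dy":0,"dz":55,"spin":0}]'
python3 - <<'E'
from bench import *
from h import *
s=get_state(); d,M=shift(s,[0.558,-0.1405,0.078]); print(d, s["position"],M.round(3))
a=get_image("side")["frame"]
cv2.imwrite("pics/s2.png",cv2.resize(a[60:250,170:370],(600,570))[:,:,::-1])
E
```

```text
time: 2.37
position: [0.5585, -0.1388, 0.1325]
tool_rot: [0.142, 3.137, 0.001]
ft_force: [0.5, 0.1, 0.0]
grip_width: 0.576
grip_force: 0.0
[ 0.4 -1.8 54.5] [ 0.55845709 -0.13880736  0.13254687] [[-0.996  0.091  0.001]
 [ 0.091  0.996  0.   ]
 [-0.001  0.001 -1.   ]]
```

View pics/s2.png

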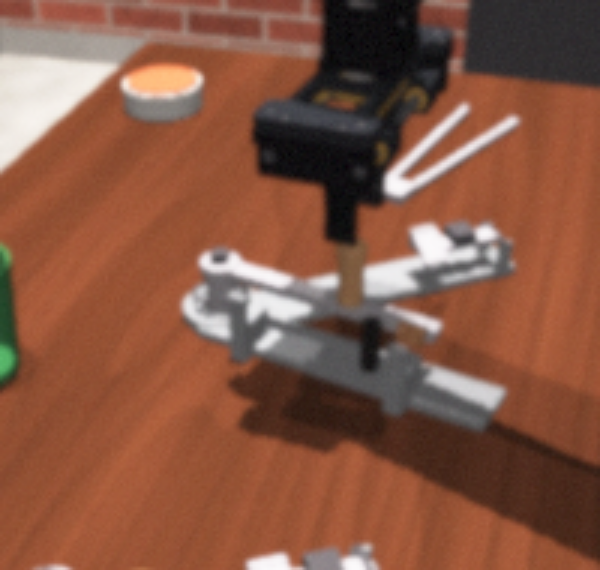

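The near finger tip at (343,238) is in line with the grip at (350,270). I descend and close.

```bash
python3 -m jog '[{"claw":50,"dx":0,"dy":-2,"dz":20,"spin":0},{"claw":50,"dx":0,"dy":-2,"dz":40,"spin":0},{"claw":50,"dx":0,"dy":-2,"dz":54,"spin":0},{"claw":50,"dx":0,"dy":-2,"dz":54,"spin":0},{"claw":30,"dx":0,"dy":-2,"dz":54,"spin":0},{"claw":10,"dx":0,"dy":-2,"dz":54,"spin":0},{"claw":10,"dx":0,"dy":-2,"dz":54,"spin":0},{"claw":10,"dx":0,"dy":-2,"dz":54,"spin":0},{"claw":10,"dx":0,"dy":-2,"dz":54,"spin":0},{"claw":10,"dx":0,"dy":-2,"dz":54,"spin":0},{"claw":10,"dx":0,"dy":-2,"dz":54,"spin":0}]' 35
python3 - <<'E'
from bench import *
from h import *
s=get_state(); p=s["position"]; c=np.array([.668,-.1636]); v=p[:2]-c; print(np.hypot(*v),np.degrees(np.arctan2(v[1],v[0]))%360)
th0=np.arctan2(v[1],v[0]); M=R.from_rotvec(s["tool_rot"]).as_matrix(); print(M.round(3))
c=p[:2]-.115*np.array([np.cos(th0),np.sin(th0)]); print(c)
for q in np.arange(.1,1.05,.1).tolist()+[.85,.95,.97]:
    t=c+.115*np.array([np.cos(th0+q),np.sin(th0+q)]); print(round(q,2),shift(s,[*t,p[2]])[0])
E
```

```text
time: 3.33
position: [0.5583, -0.1411, 0.0783]
tool_rot: [0.144, 3.137, 0.002]
ft_force: [0.3, 2.0, 3.3]
grip_width: 0.239
grip_force: 34.7
0.11195164114567742 168.40968516372627
[[-0.996  0.092  0.001]
 [ 0.092  0.996  0.001]
 [-0.001  0.001 -1.   ]]
[ 0.6709862  -0.16421245]
0.1 [  0.7 -11.5  -0. ]
0.2 [  0.2 -23.   -0. ]
0.3 [ -1.4 -34.3  -0. ]
0.4 [ -4.1 -45.5  -0. ]
0.5 [ -7.9 -56.3  -0.1]
0.6 [-12.8 -66.8  -0.1]
0.7 [-18.7 -76.6  -0.1]
0.8 [-25.6 -85.8  -0.1]
0.9 [-33.3 -94.3  -0.1]
1.0 [-4.19e+01 -1.02e+02 -1.00e-01]
0.85 [-29.3 -90.2  -0.1]
0.95 [-37.5 -98.3  -0.1]
0.97 [-39.2 -99.8  -0.1]
```

Gripped: opening 20.8 mm at 35 N. I draw half way first and check the circle.

```bash
python3 -m jog '[{"claw":10,"dx":0.7,"dy":-6,"dz":0,"spin":-2},{"claw":10,"dx":0.7,"dy":-11.5,"dz":0,"spin":-4},{"claw":10,"dx":0.6,"dy":-17,"dz":0,"spin":-6},{"claw":10,"dx":0.2,"dy":-23,"dz":0,"spin":-8},{"claw":10,"dx":-0.5,"dy":-29,"dz":0,"spin":-9},{"claw":10,"dx":-1.4,"dy":-34.3,"dz":0,"spin":-10},{"claw":10,"dx":-2.6,"dy":-40,"dz":0,"spin":-12},{"claw":10,"dx":-4.1,"dy":-45.5,"dz":0,"spin":-14},{"claw":10,"dx":-6,"dy":-51,"dz":0,"spin":-15},{"claw":10,"dx":-7.9,"dy":-56.3,"dz":0,"spin":-16},{"claw":10,"dx":-7.9,"dy":-56.3,"dz":0,"spin":-16},{"claw":10,"dx":-7.9,"dy":-56.3,"dz":0,"spin":-16}]' 45
python3 - <<'E'
from bench import *
from h import *
s=get_state(); p=s["position"]; c=np.array([.671,-.1642]); v=p[:2]-c; th=np.arctan2(v[1],v[0]); print(np.hypot(*v),np.degrees(th)%360, "q~",th%(2*np.pi)-np.radians(168.4),s["joint_positions"].round(2))
M=R.from_rotvec(s["tool_rot"]).as_matrix(); f=s["ft_force"][:2]; print("radial F",f@v/np.hypot(*v),"tang F",f@[-v[1],v[0]]/np.hypot(*v))
for q in np.arange(.55,1.02,.05):
    t=c+.115*np.array([np.cos(np.radians(168.4)+q),np.sin(np.radians(168.4)+q)]); print(round(q,2),shift(s,[*t,p[2]])[0])
E
```

```text
time: 4.33
position: [0.5583, -0.195, 0.078]
tool_rot: [0.298, -3.122, -0.01]
ft_force: [-9.4, 8.5, 13.3]
grip_width: 0.232
grip_force: 45.2
0.1168035347607956 195.26529673078323 q~ 0.46888788247743607 [-0.14  0.36  0.52  1.79 -0.21  1.06  2.22]
radial F 6.816476431816883 tang F -10.634945441392718
0.55 [-2.9 -9.1 -0.1]
0.6 [ -3.9 -14.8  -0.1]
0.65 [ -5.2 -20.4  -0.2]
0.7 [ -6.8 -25.9  -0.2]
0.75 [ -8.7 -31.3  -0.3]
0.8 [-10.9 -36.7  -0.3]
0.85 [-13.3 -41.9  -0.4]
0.9 [-15.9 -47.   -0.4]
0.95 [-18.8 -51.9  -0.5]
1.0 [-22.  -56.7  -0.5]
```

```bash
cat > st.py <<'E'
from bench import *
from h import *
c=np.array([.6698,-.167]); t0=np.radians(166.9)
s=get_state(); p=s["position"]; v=p[:2]-c; th=np.arctan2(v[1],v[0])%(2*np.pi); f=s["ft_force"]; n=v/np.hypot(*v)
print("r",np.hypot(*v).round(4),"q",round(th-t0,3),"Frad",f[:2]@n,"Ftan",f[:2]@[-n[1],n[0]],"z",p[2],"q7",s["joint_positions"][6],s["grip_width"]*87)
import sys
for q in map(float,sys.argv[1:]):
    t=c+.115*np.array([np.cos(t0+q),np.sin(t0+q)]); print(q,shift(s,[*t,.079])[0])
E
python3 st.py .55 .6 .65 .7 .75 .8 .85 .9 .95 1.0
```

```text
r 0.1149 q 0.474 Frad 7.035719794070286 Ftan -10.491189754562749 z 0.07799758290654757 q7 2.2167019224059024 20.166706521571314
0.55 [-0.7 -8.7 -1.1]
0.6 [ -1.6 -14.3  -1.1]
0.65 [ -2.8 -20.   -1.2]
0.7 [ -4.3 -25.5  -1.2]
0.75 [ -6.  -31.   -1.3]
0.8 [ -8.  -36.4  -1.3]
0.85 [-10.3 -41.7  -1.3]
0.9 [-12.8 -46.8  -1.4]
0.95 [-15.6 -51.9  -1.4]
1.0 [-18.6 -56.8  -1.5]
```

```bash
python3 -m jog '[{"claw":10,"dx":1,"dy":-4,"dz":-1,"spin":-1},{"claw":10,"dx":0.5,"dy":-9,"dz":-1,"spin":-2},{"claw":10,"dx":-0.5,"dy":-14.3,"dz":-1,"spin":-3},{"claw":10,"dx":-1.8,"dy":-20,"dz":-1,"spin":-4},{"claw":10,"dx":-3.3,"dy":-25.5,"dz":-1,"spin":-5},{"claw":10,"dx":-5,"dy":-31,"dz":-1,"spin":-6},{"claw":10,"dx":-5,"dy":-31,"dz":-1,"spin":-6},{"claw":10,"dx":-5,"dy":-31,"dz":-1,"spin":-6}]' 45
python3 st.py .8 .85 .9 .95 .98 1.0 1.02
```

```text
time: 5.0
position: [0.5683, -0.2244, 0.078]
tool_rot: [0.461, -3.101, -0.012]
ft_force: [-9.2, 8.8, 8.7]
grip_width: 0.233
grip_force: 45.1
r 0.1166 q 0.743 Frad 3.694766653352257 Ftan -12.230344251885102 z 0.07804812455742821 q7 2.3682610027689064 20.238376649259063
0.8 [-3.1 -6.  -1. ]
0.85 [ -4.8 -11.5  -1.1]
0.9 [ -6.8 -16.9  -1.1]
0.95 [ -9.  -22.1  -1.2]
0.98 [-10.5 -25.3  -1.2]
1.0 [-11.5 -27.3  -1.2]
1.02 [-12.6 -29.4  -1.3]
```

```bash
python3 -m jog '[{"claw":10,"dx":-1.5,"dy":-6,"dz":-0.5,"spin":-1},{"claw":10,"dx":-3.2,"dy":-11.5,"dz":-0.5,"spin":-2},{"claw":10,"dx":-5.2,"dy":-17,"dz":-0.5,"spin":-3},{"claw":10,"dx":-7.5,"dy":-22,"dz":-0.5,"spin":-4},{"claw":10,"dx":-9.5,"dy":-26,"dz":-0.5,"spin":-5},{"claw":10,"dx":-9.5,"dy":-26,"dz":-0.5,"spin":-5},{"claw":10,"dx":-9.5,"dy":-26,"dz":-0.5,"spin":-5}]' 45
python3 st.py .8 .85 .9 .95 1.0
python3 - <<'E'
from bench import *
from h import *
a,b=get_image("side")["frame"],get_image("top")["frame"]
cv2.imwrite("pics/s3.png",np.hstack([cv2.resize(a[100:250,170:370],(400,300)),cv2.resize(b[100:280,250:450],(400,360))[:300]])[:,:,::-1])
E
```

```text
time: 5.58
position: [0.5837, -0.247, 0.078]
tool_rot: [0.595, -3.076, -0.013]
ft_force: [-9.7, 6.9, 9.0]
grip_width: 0.232
grip_force: 45.2
r 0.1176 q 0.978 Frad 2.415715702783153 Ftan -11.672957775668033 z 0.07801677800972345 q7 2.4842303011314883 20.163594715134266
0.8 [ 3.2 20.5 -0.8]
0.85 [ 2.  14.9 -0.8]
0.9 [ 0.5  9.4 -0.9]
0.95 [-1.3  3.9 -1. ]
1.0 [-3.3 -1.5 -1. ]
```

View pics/s3.png

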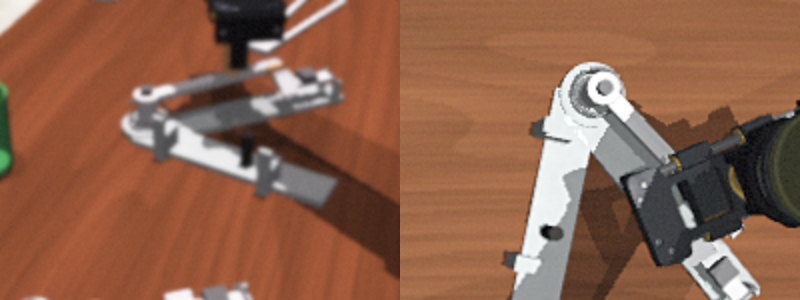

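The grip is still held (20.2 mm). In the left half the arm tip is at (280,65), i.e. side pixel (310,132). I measure the arm angle from it before easing back.

```bash
cat > ang.py <<'E'
from bench import *
from h import *
im=get_image("side"); c=np.array([.6698,-.167])
dd=im["depth"]; vv,uu=np.mgrid[110:190,220:345]
xy=cv2.undistortPoints(np.stack([uu,vv],-1).reshape(-1,1,2).astype(float),im["K"],im["distortion"])[:,0]
z=dd[110:190,220:345].reshape(-1); P=np.c_[xy*z[:,None],z]@im["T"][:3,:3].T+im["T"][:3,3]
m=(z>0)&(abs(P[:,2]-.048)<.006); A=P[m]; v=A[:,:2]-c; r=np.hypot(*v.T); th=np.arctan2(v[:,1],v[:,0])%(2*np.pi)-np.radians(166.9)
for a,b in[(.04,.06),(.06,.08),(.08,.1),(.1,.13),(.13,.15),(.15,.17),(.17,.195)]:
    k=(r>a)&(r<b)&(th>-.3)&(th<1.5); 
    if k.sum(): print(a,k.sum(),"q med",np.median(th[k]).round(3),np.percentile(th[k],[5,95]).round(3))
E
python3 ang.py
```

```text
0.04 52 q med 0.869 [0.81  1.117]
0.06 49 q med 0.907 [0.862 1.072]
0.08 50 q med 0.921 [0.891 1.053]
0.1 46 q med 0.918 [0.891 0.985]
0.13 82 q med 0.904 [-0.163  0.99 ]
0.15 69 q med 0.907 [0.796 1.006]
0.17 90 q med 0.798 [-0.279  0.992]
```

```bash
sed -i 's/^im=get_image("side");/import sys; im=dict(np.load(sys.argv[1])) if len(sys.argv)>1 else get_image("side");/; s/th>-.3/th>-.15/; s/th<1.5/th<1.3/' ang.py; python3 ang.py side0.npz; echo; python3 ang.py; python3 - <<'E'
from bench import *
from h import *
np.savez("side1.npz",**get_image("side"))
im=dict(np.load("side1.npz"))["frame"]
cv2.imwrite("pics/s4.png",cv2.resize(im[115:190,225:355],(780,450),interpolation=cv2.INTER_CUBIC)[:,:,::-1])
E
```

```text
0.04 37 q med -0.049 [-0.141  0.108]
0.06 60 q med -0.08 [-0.132  0.096]
0.08 57 q med -0.065 [-0.099  0.059]
0.1 67 q med -0.06 [-0.078  0.038]
0.13 72 q med -0.051 [-0.142  0.045]
0.15 83 q med -0.022 [-0.087  0.828]
0.17 96 q med 0.002 [-0.075  0.843]

0.04 52 q med 0.874 [0.809 1.105]
0.06 49 q med 0.913 [0.857 1.069]
0.08 50 q med 0.925 [0.889 1.065]
0.1 44 q med 0.919 [0.897 0.986]
0.13 66 q med 0.918 [-0.142  0.998]
0.15 74 q med 0.914 [0.776 1.   ]
0.17 58 q med 0.835 [0.781 0.998]
```

View pics/s4.png

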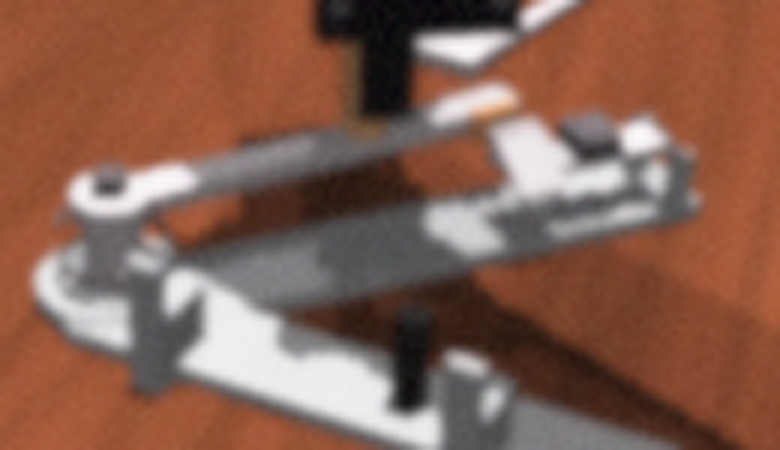

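The picture shows the arm tip at about (510,95), behind the light ramp of the catch at (530,155). Corrected by the rest-position baseline, the side view gives q ≈ 0.98, which matches the kinematic estimate. So I ease back slowly.

```bash
python3 -m jog '[{"claw":10,"dx":0.3,"dy":1.5,"dz":0,"spin":0},{"claw":10,"dx":0.6,"dy":3,"dz":0,"spin":0},{"claw":10,"dx":0.9,"dy":4.5,"dz":0,"spin":0},{"claw":10,"dx":1.2,"dy":6,"dz":0,"spin":0},{"claw":10,"dx":1.5,"dy":7.5,"dz":0,"spin":0},{"claw":10,"dx":1.5,"dy":7.5,"dz":0,"spin":0},{"claw":10,"dx":1.5,"dy":7.5,"dz":0,"spin":0}]' 45
python3 st.py .88 .9
python3 -m jog '[{"claw":10,"dx":0.3,"dy":1,"dz":0,"spin":0},{"claw":10,"dx":0.6,"dy":2,"dz":0,"spin":0},{"claw":10,"dx":0.8,"dy":3,"dz":0,"spin":0},{"claw":10,"dx":0.8,"dy":3,"dz":0,"spin":0},{"claw":10,"dx":0.8,"dy":3,"dz":0,"spin":0}]' 45
python3 st.py .88 .9; python3 ang.py
```

```text
time: 6.42
position: [0.5802, -0.2431, 0.0781]
tool_rot: [0.59, -3.079, -0.006]
ft_force: [-6.7, 2.3, 2.8]
grip_width: 0.232
grip_force: 45.3
r 0.1175 q 0.933 Frad 3.6476723553586607 Ftan -6.1013775377486 z 0.0780554901267057 q7 2.472763395782639 20.150453997437108
0.88 [-0.6  6.6 -0.9]
0.9 [-1.2  4.4 -0.9]
time: 6.83
position: [0.5788, -0.2414, 0.0781]
tool_rot: [0.588, -3.081, -0.004]
ft_force: [-5.7, 1.0, 2.0]
grip_width: 0.232
grip_force: 45.3
r 0.1175 q 0.914 Frad 3.798060285680102 Ftan -4.399921853938494 z 0.07808012958134297 q7 2.468416108953464 20.193915547963016
0.88 [-1.3  4.5 -0.9]
0.9 [-1.9  2.3 -0.9]
0.04 51 q med 0.799 [0.747 1.037]
0.06 52 q med 0.842 [0.797 1.01 ]
0.08 53 q med 0.862 [0.821 0.993]
0.1 46 q med 0.856 [0.835 0.913]
0.13 66 q med 0.852 [-0.146  0.943]
0.15 62 q med 0.856 [0.786 0.948]
0.17 55 q med 0.836 [0.778 0.93 ]
```

```bash
python3 -m jog '[{"claw":10,"dx":0,"dy":1,"dz":0,"spin":0},{"claw":10,"dx":0,"dy":2,"dz":0,"spin":0},{"claw":10,"dx":0,"dy":2,"dz":0,"spin":0},{"claw":10,"dx":0,"dy":2,"dz":0,"spin":0}]' 45
python3 st.py
python3 -m jog '[{"claw":10,"dx":0,"dy":1,"dz":0,"spin":0},{"claw":10,"dx":0,"dy":2,"dz":0,"spin":0},{"claw":10,"dx":0,"dy":2,"dz":0,"spin":0},{"claw":10,"dx":0,"dy":2,"dz":0,"spin":0}]' 45
python3 st.py .88 .9; python3 ang.py
```

```text
time: 7.22
position: [0.5782, -0.2406, 0.0781]
tool_rot: [0.587, -3.081, -0.002]
ft_force: [-5.4, -1.6, 0.4]
grip_width: 0.232
grip_force: 45.4
r 0.1175 q 0.905 Frad 5.269891263785852 Ftan -2.1207582558723863 z 0.07810083377288235 q7 2.465375085548986 20.15075101437086
time: 7.55
position: [0.5781, -0.2405, 0.0782]
tool_rot: [0.586, -3.083, 0.003]
ft_force: [-3.1, -4.5, -3.5]
grip_width: 0.235
grip_force: 45.4
r 0.1175 q 0.904 Frad 5.229097897522778 Ftan 1.5796710159718255 z 0.0781563621985326 q7 2.4622244361610135 20.427061691579166
0.88 [-1.6  3.4 -0.9]
0.9 [-2.2  1.2 -0.9]
0.04 52 q med 0.804 [0.724 1.029]
0.06 51 q med 0.837 [0.789 1.018]
0.08 52 q med 0.849 [0.821 0.989]
0.1 46 q med 0.846 [0.827 0.909]
0.13 64 q med 0.844 [-0.14   0.929]
0.15 64 q med 0.848 [0.772 0.937]
0.17 53 q med 0.828 [0.774 0.937]
```

The arm stopped at q ≈ 0.90 while the command moved on, and the tangential force changed sign, so it rests on the catch. I relax the grip and open gently.

```bash
python3 -m jog '[{"claw":10,"dx":0,"dy":-0.8,"dz":0,"spin":0},{"claw":10,"dx":0,"dy":-0.8,"dz":0,"spin":0},{"claw":10,"dx":0,"dy":-0.8,"dz":0,"spin":0}]' 10
python3 st.py
python3 -m jog '[{"claw":22,"dx":0,"dy":0,"dz":0,"spin":0},{"claw":24,"dx":0,"dy":0,"dz":0,"spin":0},{"claw":27,"dx":0,"dy":0,"dz":0,"spin":0},{"claw":30,"dx":0,"dy":0,"dz":0,"spin":0},{"claw":30,"dx":0,"dy":0,"dz":0,"spin":0}]' 10
python3 st.py; python3 ang.py
```

```text
time: 7.85
position: [0.5783, -0.2403, 0.0782]
tool_rot: [0.59, -3.082, 0.002]
ft_force: [-4.3, -4.5, -1.2]
grip_width: 0.244
grip_force: 10.2
r 0.1172 q 0.904 Frad 6.180084316063144 Ftan 0.778849905734392 z 0.07824588196971781 q7 2.4646281016026346 21.202826655256374
time: 8.27
position: [0.5814, -0.2376, 0.0794]
tool_rot: [-0.594, 3.084, 0.0]
ft_force: [-0.2, 1.3, -0.3]
grip_width: 0.33
grip_force: 0.0
r 0.1131 q 0.902 Frad -0.7025325313302626 Ftan -1.147895217040223 z 0.07937642771717299 q7 2.464338543511847 28.722154106378376
0.04 51 q med 0.793 [0.735 1.026]
0.06 50 q med 0.83 [0.786 1.01 ]
0.08 52 q med 0.848 [0.814 0.986]
0.1 46 q med 0.846 [0.819 0.906]
0.13 71 q med 0.841 [-0.145  0.933]
0.15 63 q med 0.847 [0.772 0.937]
0.17 55 q med 0.824 [0.77  0.927]
```

```bash
python3 -m jog '[{"claw":48,"dx":0,"dy":0,"dz":0,"spin":0},{"claw":48,"dx":0,"dy":0,"dz":0,"spin":0},{"claw":48,"dx":0,"dy":0,"dz":-10,"spin":0},{"claw":48,"dx":0,"dy":0,"dz":-30,"spin":0},{"claw":48,"dx":0,"dy":0,"dz":-60,"spin":0},{"claw":48,"dx":0,"dy":0,"dz":-90,"spin":0},{"claw":48,"dx":0,"dy":0,"dz":-110,"spin":0},{"claw":48,"dx":0,"dy":0,"dz":-110,"spin":0},{"claw":48,"dx":0,"dy":0,"dz":-110,"spin":0},{"claw":48,"dx":0,"dy":0,"dz":-110,"spin":0}]'
python3 ang.py; python3 - <<'E'
from bench import *
from h import *
im=get_image("side")["frame"]
cv2.imwrite("pics/s5.png",cv2.resize(im[60:384,150:400],(600,600))[:,:,::-1])
E
```

```text
time: 9.15
position: [0.5801, -0.2381, 0.1887]
tool_rot: [0.592, -3.085, -0.001]
ft_force: [-0.3, 0.7, 0.5]
grip_width: 0.551
grip_force: 0.0
0.04 50 q med 0.79 [0.726 1.034]
0.06 52 q med 0.833 [0.795 1.006]
0.08 51 q med 0.847 [0.804 0.977]
0.1 46 q med 0.847 [0.821 0.944]
0.13 72 q med 0.84 [-0.142  0.937]
0.15 61 q med 0.847 [0.787 0.935]
0.17 54 q med 0.828 [0.771 0.931]
```

View pics/s5.png

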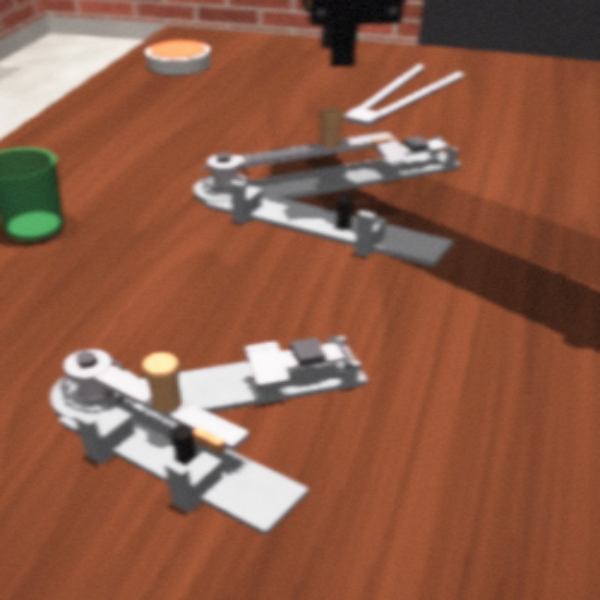

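The long arm stays cocked on its catch (grip at (330,125), tip at (375,140)), the short hammer is at rest, and the gripper is clear.

```bash
python3 -c "
from bench import *
print(close_job())"
```

```text
the job is handed in; nothing more can be done
None
```

The long hammer is cocked and holding on its catch at about 0.90 rad, the short hammer was left at rest, the gripper is clear of everything, and the job was handed in at about 9 s; no verdict was returned.

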